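Vice shut on a drawer front, spring clamp held open round its glued end

ROBOT

A 6-joint arm with a two-finger parallel gripper is mounted at the origin on the work surface. World frame = base frame: x ahead of the robot, y to its left, z up, the work surface at z = 0. Lengths are in m, angles in rad, forces in N, time in s.
With the tool pointing down it reaches from about 0.325 to 0.9 m from the base axis. Payload 6.1 kg.
Tool frame: the origin (TCP) lies midway between the tips of the shut fingers; the grasp point (between the pads) lies bot.grip_point_offset behind it (bot.grip_point_offset is the distance from the TCP to the grasp point, in m); z points along the fingers, x is the direction in which the jaws open and shut, and the axes are right-handed (so a half turn about z gives the same grasp; the last joint's range is limited). The gripper opens to 87 mm and grips with 3 to 60 N. Pads are 19 mm wide; open, the fingers measure 117 mm over their backs; the gripper's body (75 mm by 190 mm) begins 51 mm behind the grasp point.
Start: joints at [-0.126, 0.22, 1.526, -0, 1.395, -0.126], TCP at [0.625, -0, 0.223] pointing down, gripper open.
Joint ranges: [-2.98, 2.98], [-0.91, 2.08], [0.09, 2.57], [-1.24, 4.39], [0.2, 2.65], [-2.68, 2.68]. Speed limits (rad/s): [2.57, 2.57, 3.01, 3.14, 3.14, 3.14].

INTERFACE

Orientations are given as a 3x3 rotation matrix whose columns are the frame's x, y, z axes.
In Python, from workcell import bot gives the robot as it stands.
- The arm moves only by the tool servo_tool, never from a script. Its argument "rows" is a list that holds one entry, the list of rows, each a list of 7 numbers: the turn, a rotation vector about the world's x, y, z in rad, then the shift along the world's x, y, z in mm, then the closure, from -1 (fully open) to 1 (shut). In form: [[[wx, wy, wz, tx, ty, tz, fingers], ...]]. A call has 1 to 20 rows; each row shifts and turns the commanded pose from where the row before left it; what a row does not reach is not made up. A row lasts 1/12 s, in which the tool goes at most 41.7 mm and 7.16 degrees, less where a joint would pass 70% of its speed; a pose out of reach is approached as far as the arm can. A call is refused whole if a number of a shift passes 41.7 or a number of a turn 0.125, either way. A call with a gripper value outside its range is refused whole. The fingers move at their own pace and stop on an object; "squeeze" is the grip in N (left out, the last holds). Time passes only in rows, so rows that do not move let the fingers close. It gives the time, the measured TCP pose, the force and the opening at its end, in the units of the state.
- bot.get_state(): the state, without advancing time (a new reading comes with each control period).
- bot.get_image(name): name is "scene" or "side" or "wrist"; returns a dict with "pixels" (400x640x3 uint8, red, green, blue), "fx", "fy", "cx", "cy" (pixels), "position" and "attitude" of the camera in the world. Camera axes: x right, y down, z forward; pixel columns grow to the right and rows downward; lengths in m; the calibration is good to about 2 mm. A picture is of the moment at which its call begins. There is no depth.
- bot.sign_off(): hands the job in, once; it reports no verdict.
The state is a dict: "time": time; "joints": joint angles; "qvel": joint speeds; "joint_efforts": joint torques, N m; "eef_pos": TCP position; "orientation": TCP orientation; "wrist_force": force on the tool from outside, world axes, zero at the start; "wrist_torque": the same for the moment, N m; "finger_gap": finger opening in m.
Only numpy, scipy, OpenCV 4.12 (cv2) and the standard library are available. Lean on these libraries where they do the work, as an engineer would, in place of code of your own. Each camera call takes 0.05 s, during which the arm holds its last target.

TASK

Slide the vice's front jaw shut on the oak drawer front standing in it. Then take the spring clamp by its handles, lift it off the bench, squeeze it wide open, and bring it in from the side over the upright end that has the dark walnut strip, about halfway up, so that one jaw pad is on each side of panel and strip and both pads are well in past the end. Do not let it bite or lean on the wood: finish holding the clamp there, squeezed open and still, so that I can slip the packing under its pads; leave the mallet, chisel, glue bottle and try square alone.

Things in the scene. Friction and masses are not known exactly. Their poses are not given: they have to be found in the camera images.
- vice: Green iron woodworker's vice with light wooden jaw liners, bolted to the bench. Origin at bench height under the inner face of the fixed rear jaw, mid-width; +x from front jaw to rear jaw (roughly away from the robot), +y along the jaws. Rear jaw at x 0 to 37 mm; both jaws 150 mm wide, tops 105 mm high; front jaw 45 mm thick. The panel stands on two steel ways 45 mm high.
- front_jaw (a joint): Gap between the inner faces of the two jaws, m: 0 = shut empty, grows as the front jaw comes towards the robot, to 0.09. Starts at 0.045 to 0.070. The quick-release nut is disengaged: the jaw (1.4 kg) slides along the vice's x axis when pushed, about 4 N of friction, and stays where it is left. Shut on the drawer front it reads about 0.014.
- jaw_push (a point): On the front jaw's flat green outer face (looking along the vice's -x), mid-width, 93 mm above the bench, 12 mm below the jaw's top; moves with the jaw. Lower down the vice screw sticks out 55 mm from that face, with a 148 mm cross handle along y, 43 mm in front of the face; all of it is less than 43 mm above the bench.
- panel: Loose oak drawer front standing on edge in the vice: 14 mm thick (x), 280 long (y), 115 high (z), 0.34 kg. A walnut strip 5 mm thick, 30 wide, full height, is glued on its -x face along the +y end: that end is 19 mm thick (x -12 to 7). Origin under the centre of the oak, axes as the vice's. The +y end is 87 to 103 mm beyond the jaws. Starts 3 mm off the rear jaw; slides back as the vice shuts.
- strip (a point): Halfway up the panel's +y end face (57.5 mm above its underside), in the middle of the 19 mm total thickness of panel and strip. Axes as the panel's: +y points out of the end, away from the vice.
- clamp: Spring clamp, 100 g, 150 mm long, black with orange pads, lying on its side, 22 mm high. Like a clothes peg: arms do not cross, squeezing the handles opens the jaws. Origin on the pivot axis at the underside; +x to the jaws, z the pivot axis (up). Pads at x 44 to 62 mm, touching at rest; handles back to x -89, barrel 17 mm in diameter at the pivot.
- clamp_grip (a point): Midway between the clamp's handles at its x = -52 mm, 11 mm above the underside; axes as the clamp's. At rest the straight handles splay 0.40 rad each: width over them 45 mm at x -35, 60 at -52, 75 at -70. Fully squeezed they are parallel and touch, 15 mm over the outside. Squeezing here takes about 5 N a side to start, 13 N fully open.
- left_pad (a point): Middle of the gripping face of the clamp's left (+y) jaw pad, 53 mm ahead of the pivot, 11 mm above the underside; pad 18 mm long, 22 mm high. The distance between the two pad points is the gape: about 43 mm fully squeezed.
- right_pad (a point): The same on the right (-y) jaw pad. The distance between the two pad points is the gape.
- left_arm (a joint): Turn of the left arm about the pivot, rad: 0 = jaws shut, 0.40 = wide open.
- right_arm (a joint): Turn of the right arm, the same.
- mallet: Beech mallet lying on the bench: bystander, head 75 x 130 x 85 mm, 315 mm long along its x. Origin underneath, about the middle of its length.
- chisel: Chisel with wooden handle lying on the bench: bystander, 270 mm long along its x, 27 mm thick.
- glue: White glue bottle with orange cap: bystander, 60 mm in diameter, 150 mm high.
- square: Try square lying flat: bystander, 110 mm wooden stock along its y and 150 mm steel blade along +x, 16 mm high.
There are look-alikes about, which are no part of the job. Several things have the shape of the vice; the one meant has the colours described above.

How it is judged:
On the way, in this order (a step that is already met when the one before it is completed fails the run):
1. the vice is shut on the drawer front (value of joint front_jaw below 0.017 m and angle between panel's own z axis and vertical below 0.05 rad), for 0.2 s.
2. the clamp is lifted off the bench and squeezed open (height (world z) of clamp above 0.03 m and distance between left_pad and right_pad above 0.03 m and contact force between the fingers and clamp above 2 N), for 0.2 s.
At the end, for the whole second after the job is handed in: Vice shut (gap under 17 mm) on the upright drawer front; clamp held off the bench, touching neither wood nor vice, gaping over 30 mm, a pad on each side of the strip end, pad middles 5 mm or more past the end and within 25 mm of half height, pivot outside, all still (all of step 1 and height (world z) of panel below 0.048 m and distance between left_pad and right_pad above 0.03 m and ((x of left_pad in the frame of panel above 0.008 m and x of right_pad in the frame of panel below -0.013 m) or (x of right_pad in the frame of panel above 0.008 m and x of left_pad in the frame of panel below -0.013 m)) and y of each of left_pad, right_pad in the frame of strip below -0.005 m and z of left_pad in the frame of strip between -0.025 and 0.025 m and z of right_pad in the frame of strip between -0.025 and 0.025 m and y of clamp in the frame of strip above 0.01 m and contact force between clamp and panel below 0.5 N and contact force between clamp and vice below 0.5 N and contact force between the fingers and clamp above 2 N and linear speed of clamp below 0.02 m/s); the arm keeps its last pose, push and grip.
It fails at once if the clamp bites or pushes on the wood (contact force between clamp and panel above 6 N).
It fails at once if the drawer front is tipped over (angle between panel's own z axis and vertical above 0.2 rad).
It fails at once if the mallet, chisel, glue bottle or try square is disturbed (distance of any of mallet, chisel, glue, square from where it was at the start of the episode above 0.03 m).
It also fails if it takes over 64 s, if anything falls off the work surface, if the arm or the gripper's body presses on something with over 40 N, if the wrist force passes 120 N, or if a joint passes its speed limit or range.

## Working session

There is one attempt and no reset: what is moved stays moved. The work goes in short steps, Python scripts to look and compute and a tool call to move; the robot and the scene stay as the last step left them, time stands still between calls to the robot, and variables do not carry over. Pictures are saved under pics/ and viewed, and the job is handed in when it is done.

Besides the shell and the picture viewer there is one more tool, called after "Request:" as name([rows], argument=value, ...), one row to a line, values as JSON. servo_tool: Moves the arm, as the interface text tells. Its arguments: {"type":"object","properties":{"rows":{"type":"array"},"squeeze":{"type":"number"}},"required":["rows"]}

```bash
ls; mkdir -p pics
cat > h.py <<'E'
import numpy as np, cv2
from workcell import bot
def snap(n,f):
    im=bot.get_image(n); cv2.imwrite('pics/'+f,cv2.cvtColor(im['pixels'],cv2.COLOR_RGB2BGR))
    np.savez('pics/'+f[:-4]+'.npz',**im); return im
def load(f): return dict(np.load('pics/'+f+'.npz'))
def ray(im,u,v):
    d=np.array([(u-im['cx'])/im['fx'],(v-im['cy'])/im['fy'],1.]); d=np.array(im['attitude'])@d
    return np.array(im['position']),d/np.linalg.norm(d)
def onz(im,u,v,z):
    p,d=ray(im,u,v); return p+d*(z-p[2])/d[2]
def tri(a,ua,b,ub):
    p,d=ray(a,*ua);q,e=ray(b,*ub)
    s=np.linalg.lstsq(np.c_[d,-e],q-p,rcond=None)[0]
    A=p+s[0]*d;B=q+s[1]*e; return (A+B)/2,np.linalg.norm(A-B)
def proj(im,P):
    c=np.array(im['attitude']).T@(np.array(P)-np.array(im['position']))
    return im['cx']+im['fx']*c[0]/c[2], im['cy']+im['fy']*c[1]/c[2]
E
python3 - <<'E'
from h import *
for n in ['scene','side','wrist']:
    im=snap(n,n+'0.png'); print(n,im['fx'],im['cx'],np.round(im['position'],3),np.round(im['attitude'],3).tolist())
s=bot.get_state(); print(s); print(bot.grip_point_offset)
E
```

```text
pics
scene 517.2174415083164 321.6888144986177 [1.293 0.85  1.05 ] [[-0.777, 0.414, -0.475], [0.63, 0.508, -0.587], [-0.002, -0.755, -0.655]]
side 407.22071495823855 326.40866820627895 [ 0.092 -0.772  0.638] [[0.85, -0.273, 0.451], [-0.527, -0.44, 0.727], [-0.0, -0.855, -0.518]]
wrist 276.8856495098478 317.7230068830808 [0.624 0.082 0.384] [[1.0, -0.0, -0.002], [-0.001, -0.956, -0.295], [-0.002, 0.295, -0.956]]
{'time': 0.15, 'joints': array([-1.26121095e-01,  2.21085437e-01,  1.52735722e+00,  7.01486463e-06,
        1.39472214e+00, -1.26128604e-01]), 'qvel': array([-0.00162154, -0.00197571, -0.00367315,  0.00011632, -0.00170688,
       -0.00084631]), 'joint_efforts': array([ 5.44750201e-04, -4.95191681e+01, -3.87881935e+01,  6.99610985e-02,
        5.31197037e-02, -7.11234907e-05]), 'eef_pos': array([6.24507551e-01, 4.78131994e-05, 2.21658781e-01]), 'orientation': array([[ 9.99998785e-01,  6.11544716e-06, -1.55879315e-03],
       [ 6.43439556e-06, -9.99999979e-01,  2.04607467e-04],
       [-1.55879187e-03, -2.04617249e-04, -9.99998764e-01]]), 'wrist_force': array([-0.32741045, -0.90083773, -0.43448475]), 'wrist_torque': array([-0.03523701,  0.05782854, -0.02128112]), 'finger_gap': 0.08688199171208053}
0.0187
```

View pics/scene0.png

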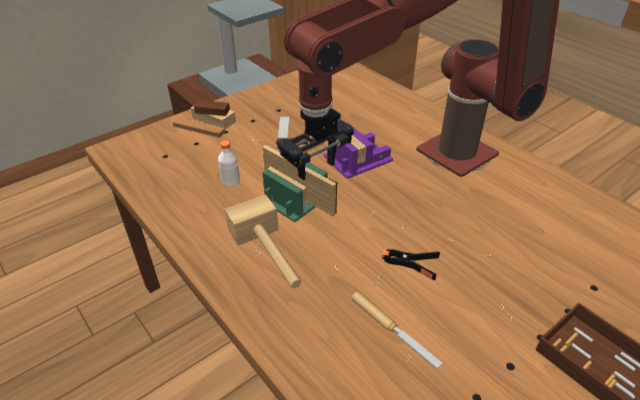

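View pics/side0.png

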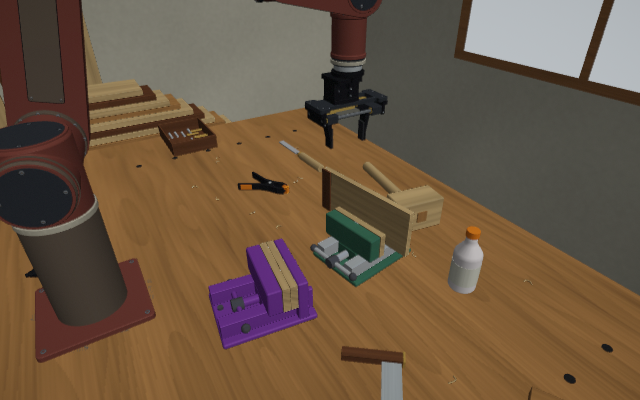

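View pics/wrist0.png

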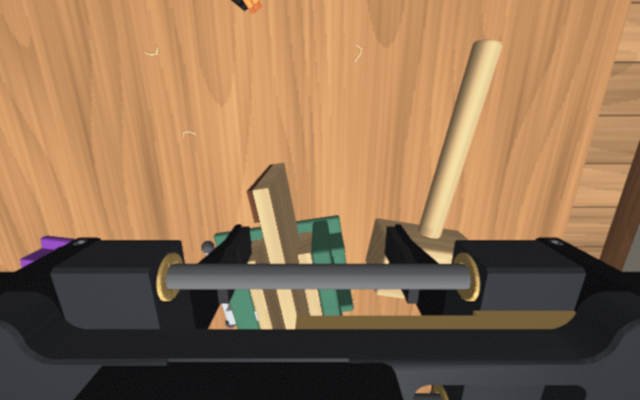

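Run:
```python
from h import *
def crop(f,x0,x1,y0,y1,k):
    i=cv2.imread('pics/'+f+'0.png')[y0:y1,x0:x1]; return cv2.resize(i,None,fx=k,fy=k,interpolation=cv2.INTER_CUBIC)
cv2.imwrite('pics/c1.png',crop('scene',250,450,130,280,4))
cv2.imwrite('pics/c2.png',crop('side',300,420,160,290,4))
cv2.imwrite('pics/c3.png',crop('side',220,310,160,210,8))
cv2.imwrite('pics/c4.png',crop('scene',370,450,235,290,9))
```

```text
(no output)
```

View pics/c1.png

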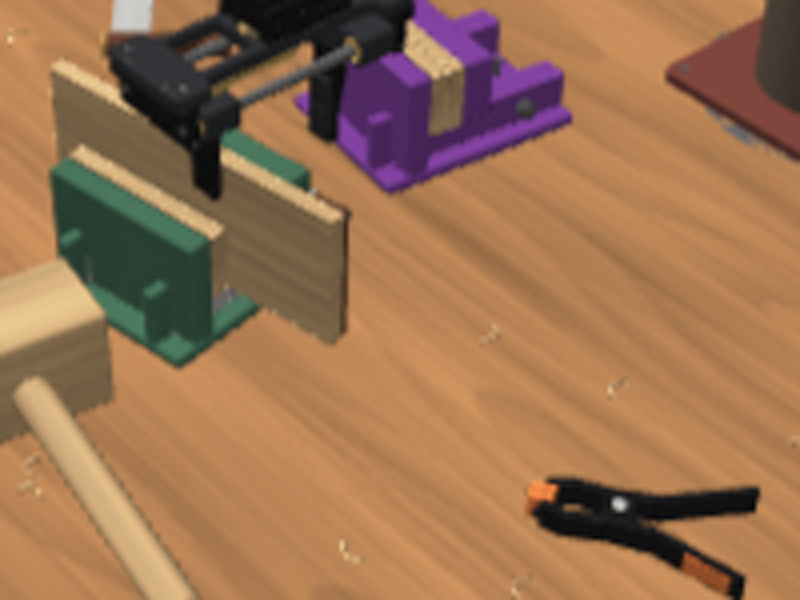

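View pics/c2.png

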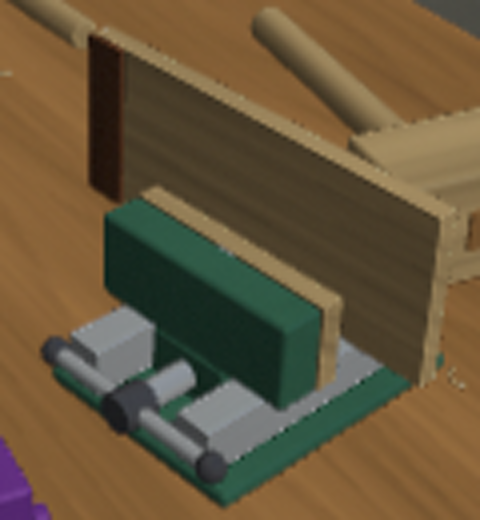

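View pics/c3.png

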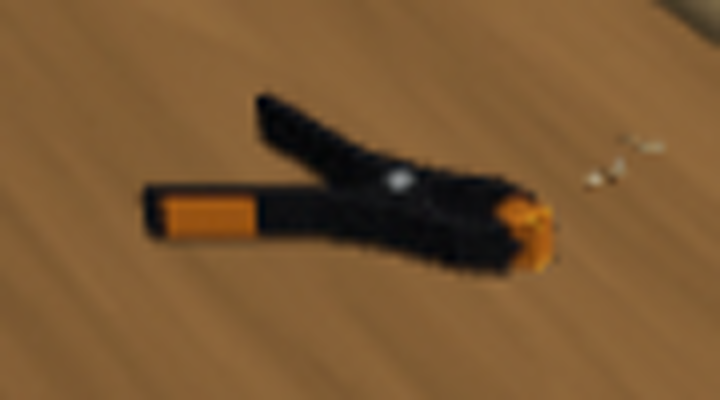

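View pics/c4.png

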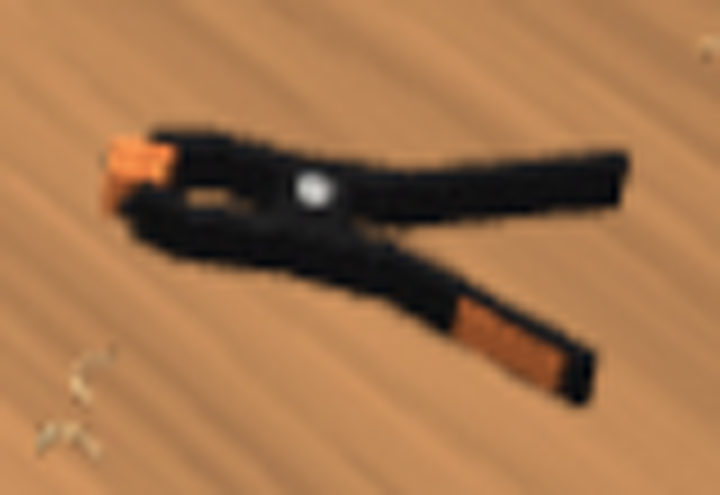

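Run:
```python
from h import *
S=load('scene0');D=load('side0')
def p(n,v): print(n,np.round(v,4))
def sc(u,v,k=4,o=(250,130)): return u/k+o[0],v/k+o[1]
def sd(u,v,k=4,o=(300,160)): return u/k+o[0],v/k+o[1]
# panel tops
z=.16
p('scene +x,+y top',onz(S,*sc(342,222),z)); p('scene +x,-y top',onz(S,*sc(53,65),z))
p('side -x,+y(strip)',onz(D,*sd(90,38),z)); p('side -x,-y',onz(D,*sd(444,216),z))
p('side +x -y',onz(D,*sd(455,205),z))
# front jaw top
z=.105
p('fj outer +y',onz(D,*sd(106,212),z));p('fj outer -y',onz(D,*sd(283,331),z));p('fj inner -y',onz(D,*sd(338,298),z));p('fj inner +y',onz(D,*sd(150,188),z))
p('rj out +y',onz(S,*sc(210,250),z));p('rj out -y',onz(S,*sc(53,172),z));p('rj in +y',onz(S,*sc(222,233),z));p('rj in -y',onz(S,*sc(80,148),z))
z=.022
a=lambda u,v:(u/9+370,v/9+235); b=lambda u,v:(u/8+220,v/8+160)
p('pin S',onz(S,*a(315,188),z));p('pin D',onz(D,*b(400,180),z));print(tri(S,a(315,188),D,b(400,180)))
p('pad tip S',onz(S,*a(110,165),z)); p('pad tip D',onz(D,*b(550,215),z))
p('h1 S outer',onz(S,*a(628,152),z));p('h1 S inner',onz(S,*a(620,182),z))
p('h2 S inner',onz(S,*a(597,352),z));p('h2 S outer',onz(S,*a(580,378),z))
p('h1 D',onz(D,*b(145,187),z)); p('h2 D',onz(D,*b(262,95),z))
```

```text
scene +x,+y top [0.5779 0.0262 0.16  ]
scene +x,-y top [ 0.6256 -0.2521  0.16  ]
side -x,+y(strip) [0.5634 0.0065 0.16  ]
side -x,-y [ 0.617  -0.2625  0.16  ]
side +x -y [ 0.629  -0.2577  0.16  ]
fj outer +y [ 0.5115 -0.0961  0.105 ]
fj outer -y [ 0.5315 -0.2411  0.105 ]
fj inner -y [ 0.5744 -0.2337  0.105 ]
fj inner +y [ 0.5476 -0.088   0.105 ]
rj out +y [ 0.6267 -0.0599  0.105 ]
rj out -y [ 0.6624 -0.2054  0.105 ]
rj in +y [ 0.6085 -0.0695  0.105 ]
rj in -y [ 0.63   -0.2169  0.105 ]
pin S [0.5157 0.2466 0.022 ]
pin D [0.518 0.243 0.022]
(array([0.5172227 , 0.24569865, 0.02151863]), np.float64(0.0037668931042693326))
pad tip S [0.5568 0.201  0.022 ]
pad tip D [0.5546 0.1889 0.022 ]
h1 S outer [0.4315 0.296  0.022 ]
h1 S inner [0.4428 0.3028 0.022 ]
h2 S inner [0.4991 0.3434 0.022 ]
h2 S outer [0.5104 0.3469 0.022 ]
h1 D [0.4329 0.2894 0.022 ]
h2 D [0.5004 0.3353 0.022 ]
```

The vice look-alikes are the purple one at scene (360,150) / side (265,290) and the green one at scene (300,190) / side (360,245). The green one is meant: it has light liners and holds the oak panel, and the crop confirms it. Its walnut strip is at side (325,190). The clamp pin is at scene (405,256) and the clamp's yaw is about -1.02. The vice's yaw is about 0.175. I'll go to a point in front of the jaw with the fingers shut.

Request:
servo_tool([
  [[0,0,0.1164,-9.5,-11.5,0,1],[0,0,0.1164,-9.5,-11.5,0,1],[0,0,0.1164,-9.5,-11.5,0,1],[0,0,0.1164,-9.5,-11.5,0,1],[0,0,0.1164,-9.5,-11.5,0,1],[0,0,0.1164,-9.5,-11.5,0,1],[0,0,0.1164,-9.5,-11.5,0,1],[0,0,0.1164,-9.5,-11.5,0,1],[0,0,0.1164,-9.5,-11.5,0,1],[0,0,0.1164,-9.5,-11.5,0,1],[0,0,0.1164,-9.5,-11.5,0,1],[0,0,0.1164,-9.5,-11.5,0,1],[0,0,0.1164,-9.5,-11.5,0,1],[0,0,0.1164,-9.5,-11.5,0,1],[0,0,0.1164,-9.5,-11.5,0,1],[0,0,0,0,0,0,1],[0,0,0,0,0,0,1]],
], squeeze=10)

```text
time: 1.57
eef_pos: [0.4822, -0.1727, 0.2224]
orientation: [[-0.17, 0.985, -0.0], [0.985, 0.17, 0.0], [0.0, 0.0, -1.0]]
wrist_force: [-0.6, 0.2, 0.2]
finger_gap: 0.0007
```

Run:
```python
from h import *
W=snap('wrist','wrist1.png');S=snap('scene','scene1.png')
cv2.imwrite('pics/c5.png',cv2.resize(cv2.imread('pics/scene1.png')[130:230,240:360],None,fx=6,fy=6,interpolation=cv2.INTER_CUBIC))
```

```text
(no output)
```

View pics/wrist1.png

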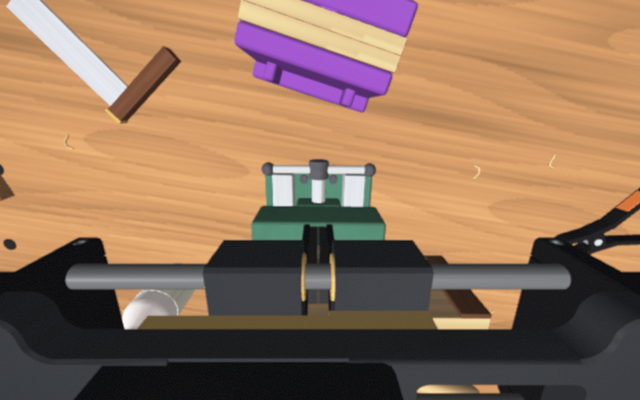

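View pics/c5.png

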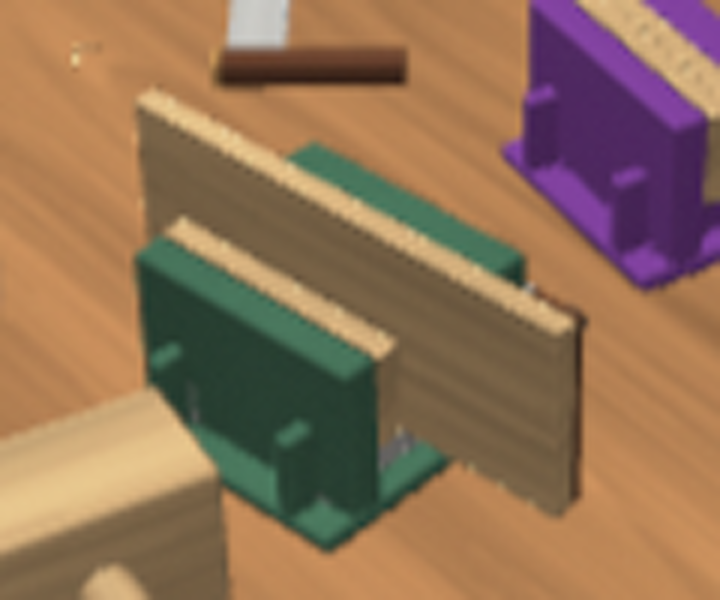

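Run:
```python
from h import *
W=load('wrist1'); S=load('scene1')
c,s=np.cos(.175),np.sin(.175); R=np.array([[c,s],[-s,c]])
def p(n,v): print(n,np.round(v,4),'vice',np.round(R@v[:2],4))
p('Wl',onz(W,252,222,.105));p('Wr',onz(W,384,222,.105));p('Wc',onz(W,318,222,.105))
f=lambda u,v:(u/6+240,v/6+130)
p('top +y +x',onz(S,*f(570,333),.16));p('top +y -x',onz(S,*f(583,320),.16));p('top -y +x',onz(S,*f(138,103),.16));p('top -y -x',onz(S,*f(153,90),.16))
print('tcp',R@bot.get_state()['eef_pos'][:2])
```

```text
Wl [ 0.5305 -0.2365  0.105 ] vice [ 0.4812 -0.3253]
Wr [ 0.5061 -0.0941  0.105 ] vice [ 0.482  -0.1808]
Wc [ 0.5183 -0.1653  0.105 ] vice [ 0.4816 -0.2531]
top +y +x [0.579  0.0254 0.16  ] vice [ 0.5745 -0.0758]
top +y -x [0.5683 0.022  0.16  ] vice [ 0.5635 -0.0773]
top -y +x [ 0.6289 -0.2486  0.16  ] vice [ 0.576  -0.3543]
top -y -x [ 0.6167 -0.2532  0.16  ] vice [ 0.5632 -0.3567]
tcp [ 0.44539697 -0.25353474]
```

The wrist view shows the jaw's outer face edge at row 222, spanning columns 252–384. It is centred on the fingers and square to them, at x' 0.482. Next I go down and come close.

Request:
servo_tool([
  [[0,0,0,0,0,-22.3,1],[0,0,0,0,0,-22.3,1],[0,0,0,0,0,-22.3,1],[0,0,0,0,0,-22.3,1],[0,0,0,0,0,-22.3,1],[0,0,0,0,0,-22.3,1],[0,0,0,4.92,0.87,0,1],[0,0,0,4.92,0.87,0,1],[0,0,0,4.92,0.87,0,1],[0,0,0,4.92,0.87,0,1],[0,0,0,2,0.35,0,1],[0,0,0,2,0.35,0,1],[0,0,0,2,0.35,0,1],[0,0,0,0,0,0,1],[0,0,0,0,0,0,1]],
])

```text
time: 2.92
eef_pos: [0.5082, -0.168, 0.0889]
orientation: [[-0.174, 0.985, 0.0], [0.985, 0.174, -0.0], [-0.0, 0.0, -1.0]]
wrist_force: [-0.7, -0.1, -0.7]
finger_gap: 0.0007
```

Request:
servo_tool([
  [[0,0,0,2.6,0.46,0,1],[0,0,0,2.6,0.46,0,1],[0,0,0,2.6,0.46,0,1],[0,0,0,2.6,0.46,0,1],[0,0,0,2.6,0.46,0,1],[0,0,0,2.6,0.46,0,1],[0,0,0,2.6,0.46,0,1],[0,0,0,2.6,0.46,0,1],[0,0,0,2.6,0.46,0,1],[0,0,0,2.6,0.46,0,1],[0,0,0,2.6,0.46,0,1],[0,0,0,2.6,0.46,0,1]],
])

```text
time: 3.92
eef_pos: [0.5396, -0.1628, 0.0887]
orientation: [[-0.174, 0.985, -0.0], [0.985, 0.174, -0.001], [-0.001, -0.0, -1.0]]
wrist_force: [-3.7, -2.7, 2.0]
finger_gap: 0.0006
```

Run:
```python
from h import *
W=snap('side','side2.png')
cv2.imwrite('pics/c6.png',cv2.resize(cv2.imread('pics/side2.png')[150:300,290:430],None,fx=4,fy=4,interpolation=cv2.INTER_CUBIC))
```

```text
(no output)
```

View pics/c6.png

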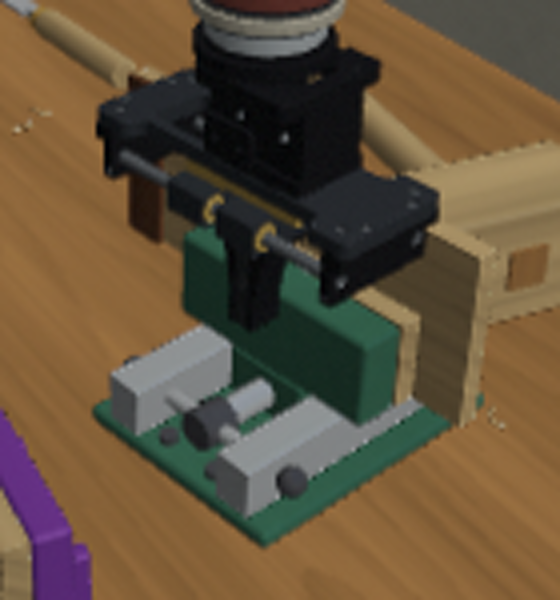

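The jaw has moved with about 4 N, and a small gap to the panel remains at crop (410,340). I push on in small steps.

Request:
servo_tool([
  [[0,0,0,1.3,0.23,0,1],[0,0,0,1.3,0.23,0,1],[0,0,0,1.3,0.23,0,1],[0,0,0,1.3,0.23,0,1],[0,0,0,1.3,0.23,0,1],[0,0,0,0,0,0,1]],
])

```text
time: 4.47
eef_pos: [0.5436, -0.1619, 0.0886]
orientation: [[-0.175, 0.985, -0.006], [0.985, 0.174, -0.001], [0.0, -0.006, -1.0]]
wrist_force: [-13.8, -4.5, 8.6]
finger_gap: 0.0003
```

Request:
servo_tool([
  [[0,0,0,1.3,0.23,0,1],[0,0,0,1.3,0.23,0,1],[0,0,0,0,0,0,1],[0,0,0,0,0,0,1]],
])

```text
time: 4.8
eef_pos: [0.5437, -0.1619, 0.0886]
orientation: [[-0.175, 0.985, -0.011], [0.985, 0.175, -0.001], [0.001, -0.011, -1.0]]
wrist_force: [-23.9, -5.9, 15.9]
finger_gap: 0.0007
```

Run:
```python
from h import *
W=snap('side','side3.png');snap('scene','scene3.png')
a=cv2.resize(cv2.imread('pics/side3.png')[160:270,310:420],None,fx=4,fy=4,interpolation=cv2.INTER_CUBIC)
b=cv2.resize(cv2.imread('pics/scene3.png')[130:230,250:340],None,fx=4.4,fy=4.4,interpolation=cv2.INTER_CUBIC)
cv2.imwrite('pics/c7.png',np.hstack([a[:440],b[:440,:396]]))
```

```text
(no output)
```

View pics/c7.png

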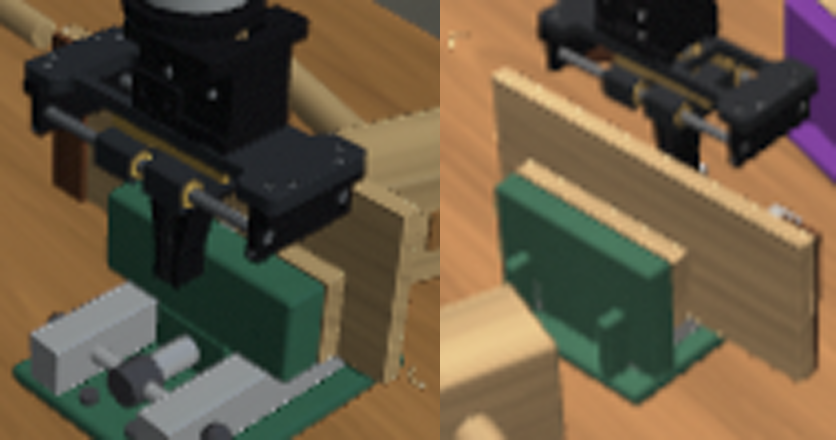

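Run:
```python
from h import *
D=load('side3');S=load('scene3')
c,s=np.cos(.175),np.sin(.175); R=np.array([[c,s],[-s,c]])
def p(n,v): print(n,np.round(v,4),'vice',np.round(R@v[:2],4))
f=lambda u,v:(u/4+310,v/4+160)
p('fj in -y',onz(D,*f(342,268),.105));p('fj liner/green -y',onz(D,*f(325,285),.105));p('fj out -y',onz(D,*f(287,315),.105))
p('panel -x-y top',onz(D,*f(400,218),.16));p('panel +x-y top',onz(D,*f(416,208),.16))
g=lambda u,v:((u-440)/4.4+250,v/4.4+130)
p('pan top +y+x',onz(S,*g(807,247),.16));p('pan top -y+x',onz(S,*g(494,78),.16));p('pan top -y-x',onz(S,*g(504,68),.16))
p('rj out+y',onz(S,*g(668,273),.105));p('rj out-y',onz(S,*g(497,185),.105))
for n,x in(('expected shut inner',.564),('gap20',.558)):
  v=R.T@np.array([x,-.253-.075]); u=proj(D,[*v,.105]); print(n,(u[0]-310)*4,(u[1]-160)*4)
```

```text
fj in -y [ 0.6128 -0.2248  0.105 ] vice [ 0.5643 -0.3281]
fj liner/green -y [ 0.5945 -0.2322  0.105 ] vice [ 0.545  -0.3322]
fj out -y [ 0.5599 -0.2425  0.105 ] vice [ 0.5092 -0.3363]
panel -x-y top [ 0.6139 -0.2628  0.16  ] vice [ 0.5588 -0.3656]
panel +x-y top [ 0.6275 -0.2601  0.16  ] vice [ 0.5726 -0.3654]
pan top +y+x [0.5841 0.0247 0.16  ] vice [ 0.5795 -0.0773]
pan top -y+x [ 0.6322 -0.2476  0.16  ] vice [ 0.5794 -0.3539]
pan top -y-x [ 0.6202 -0.2531  0.16  ] vice [ 0.5667 -0.3572]
rj out+y [ 0.627  -0.0627  0.105 ] vice [ 0.6065 -0.171 ]
rj out-y [ 0.6604 -0.2098  0.105 ] vice [ 0.6138 -0.3215]
expected shut inner 341.5117007465117 268.1326383772041
gap20 334.5074249876229 272.361581019711
```

The jaw's inner edge measures x' 0.564, as expected when shut. The panel has moved 4 mm back onto the rear jaw, and the push is firm at 24 N, so the vice is shut. I back off, rise and go over the clamp.

Request:
servo_tool([
  [[0,0,0,-8,-1.4,0,1],[0,0,0,-8,-1.4,0,1],[0,0,0,-8,-1.4,0,1],[0,0,0,-8,-1.4,0,1],[0,0,0,0,0,30,1],[0,0,0,0,0,30,1],[0,0,0,0,0,30,1],[0,0,0,0,0,30,1],[0,0,0,0,0,0,1]],
])

```text
time: 5.65
eef_pos: [0.5199, -0.1679, 0.2162]
orientation: [[-0.175, 0.985, 0.011], [0.985, 0.175, -0.005], [-0.007, 0.01, -1.0]]
wrist_force: [0.6, -1.6, 0.8]
finger_gap: 0.0008
```

Request:
servo_tool([
  [[0,0,-0.0797,-1.6,30.5,0,-1],[0,0,-0.0797,-1.6,30.5,0,-1],[0,0,-0.0797,-1.6,30.5,0,-1],[0,0,-0.0797,-1.6,30.5,0,-1],[0,0,-0.0797,-1.6,30.5,0,-1],[0,0,-0.0797,-1.6,30.5,0,-1],[0,0,-0.0797,-1.6,30.5,0,-1],[0,0,-0.0797,-1.6,30.5,0,-1],[0,0,-0.0797,-1.6,30.5,0,-1],[0,0,-0.0797,-1.6,30.5,0,-1],[0,0,-0.0797,-1.6,30.5,0,-1],[0,0,-0.0797,-1.6,30.5,0,-1],[0,0,-0.0797,-1.6,30.5,0,-1],[0,0,-0.0797,-1.6,30.5,0,-1],[0,0,-0.0797,-1.6,30.5,0,-1],[0,0,0,0,0,0,-1],[0,0,0,0,0,0,-1]],
])

```text
time: 7.07
eef_pos: [0.4917, 0.2923, 0.2081]
orientation: [[0.85, 0.526, -0.0], [0.526, -0.85, 0.0], [-0.0, -0.0, -1.0]]
wrist_force: [0.0, 0.2, -0.1]
finger_gap: 0.0867
```

Run:
```python
from h import *
W=snap('wrist','wrist4.png');snap('scene','scene4.png');snap('side','side4.png')
a=cv2.resize(cv2.imread('pics/side4.png')[150:270,230:420],None,fx=4,fy=4,interpolation=cv2.INTER_CUBIC)
cv2.imwrite('pics/c8.png',a)
```

```text
(no output)
```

View pics/wrist4.png

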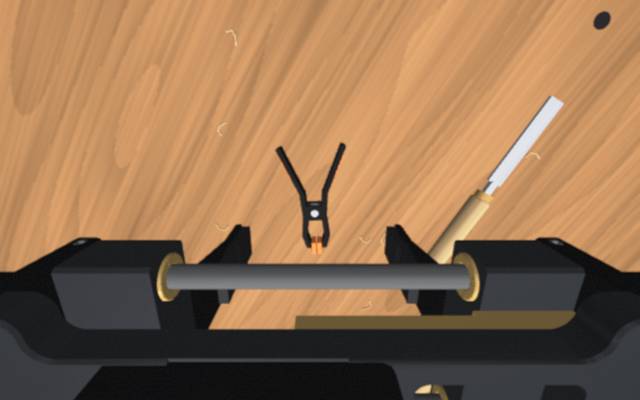

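View pics/c8.png

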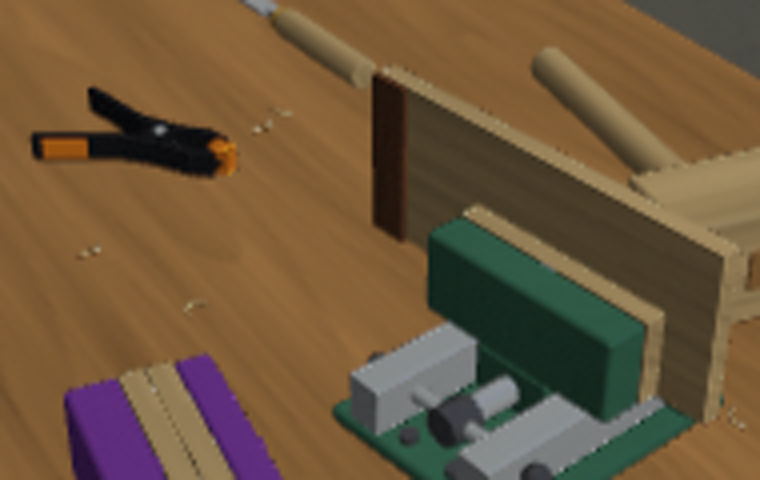

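View pics/scene4.png

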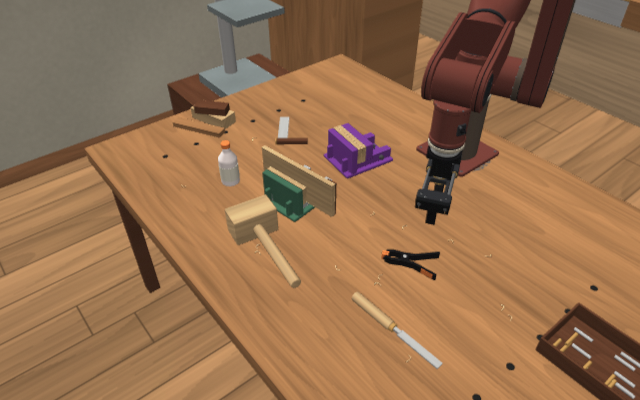

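Run:
```python
from h import *
W=load('wrist4')
p=lambda n,v:print(n,np.round(v,4))
pin=onz(W,315,213,.022);p('pin',pin)
for n,u,v in(('pad',317,247),('h1',277,150),('h2',345,145)): 
    q=onz(W,u,v,.022);d=q-pin;p(n,q);print(np.arctan2(d[1],d[0]),np.linalg.norm(d))
cv2.imwrite('pics/c9.png',cv2.resize(cv2.imread('pics/wrist4.png')[130:270,240:390],None,fx=5,fy=5,interpolation=cv2.INTER_CUBIC))
print(proj(W,[.49,.29,.011]))
```

```text
pin [0.5156 0.245  0.022 ]
pad [0.5447 0.203  0.022 ]
-0.9652126739135437 0.05108950047374908
h1 [0.4305 0.2922 0.022 ]
2.635545336024375 0.0972272118278593
h2 [0.4999 0.3424 0.022 ]
1.7307598596413303 0.09858577003404347
(np.float64(316.3768356885075), np.float64(173.70501371858862))
```

View pics/c9.png

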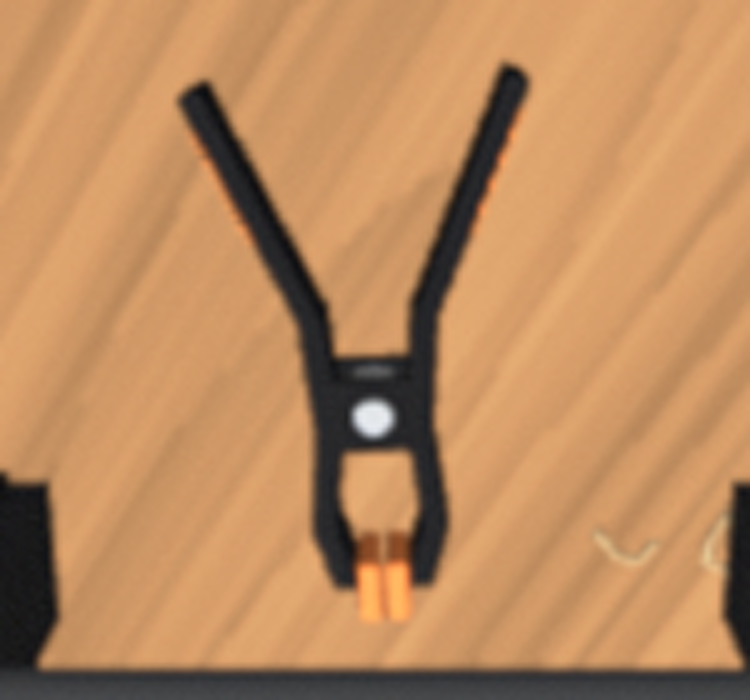

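The close wrist view gives the pin at (315,213) and the clamp's yaw as -0.96. I correct by +0.055 rad and go down.

Request:
servo_tool([
  [[0,0,0.055,-5.9,-4.7,-20,-1],[0,0,0,0,0,-25,-1],[0,0,0,0,0,-25,-1],[0,0,0,0,0,-25,-1],[0,0,0,0,0,-25,-1],[0,0,0,0,0,-25,-1],[0,0,0,0,0,-20,-1],[0,0,0,0,0,-20,-1],[0,0,0,0,0,-10,-1],[0,0,0,0,0,-5,-1],[0,0,0,0,0,0,-1],[0,0,0,0,0,0,-1]],
])

```text
time: 8.22
eef_pos: [0.4874, 0.2862, 0.0096]
orientation: [[0.822, 0.569, 0.001], [0.569, -0.822, 0.0], [0.001, 0.0, -1.0]]
wrist_force: [0.1, -0.2, 0.4]
finger_gap: 0.0867
```

Run:
```python
from h import *
W=snap('wrist','wrist5.png')
```

```text
(no output)
```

View pics/wrist5.png

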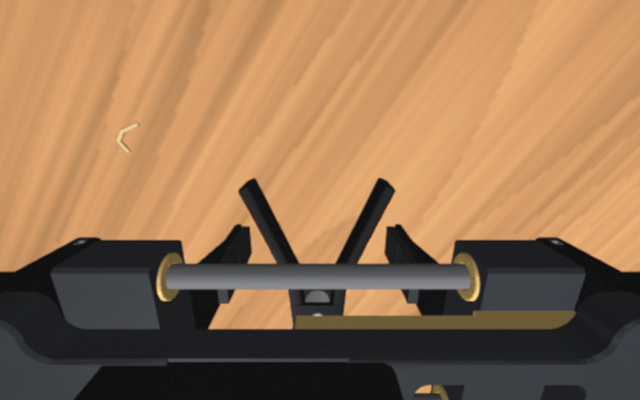

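Request:
servo_tool([
  [[0,0,0,-1.5,2,-5,-1],[0,0,0,0,0,0,-1],[0,0,0,0,0,0,1],[0,0,0,0,0,0,1],[0,0,0,0,0,0,1],[0,0,0,0,0,0,1],[0,0,0,0,0,0,1],[0,0,0,0,0,0,1],[0,0,0,0,0,0,1],[0,0,0,0,0,0,1],[0,0,0,0,0,0,1],[0,0,0,0,0,0,1]],
], squeeze=28)

```text
time: 9.27
eef_pos: [0.4852, 0.2885, 0.0039]
orientation: [[0.822, 0.569, 0.0], [0.569, -0.822, 0.0], [0.0, 0.0, -1.0]]
wrist_force: [0.2, -0.0, 2.6]
finger_gap: 0.0283
```

Run:
```python
from h import *
W=snap('scene','scene6.png'); snap('wrist','wrist6.png')
cv2.imwrite('pics/c10.png',cv2.resize(cv2.imread('pics/scene6.png')[180:300,330:490],None,fx=5,fy=5,interpolation=cv2.INTER_CUBIC))
print(bot.get_state()['finger_gap'])
```

```text
0.020441403808355466
```

View pics/c10.png

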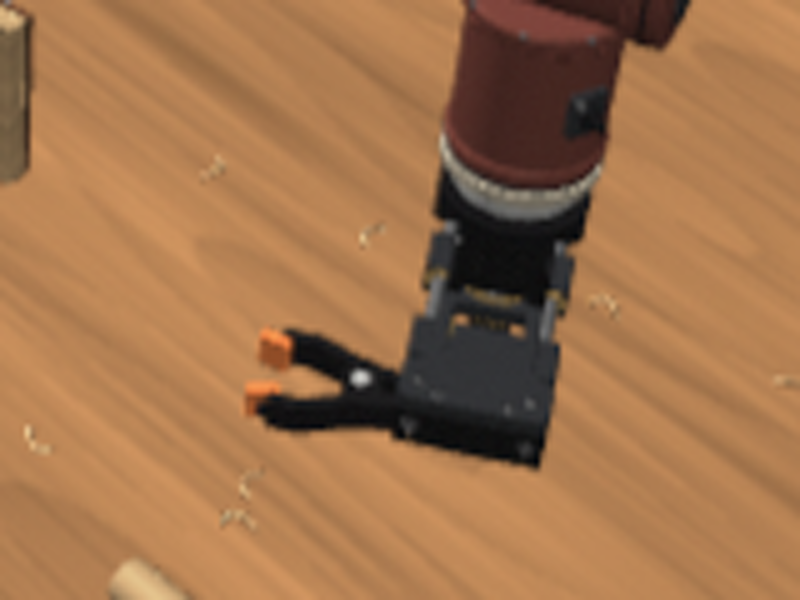

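View pics/wrist6.png

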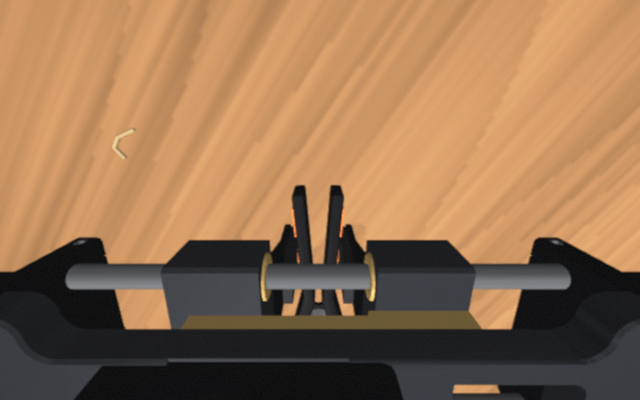

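The jaws are opening, with pads at scene crop (275,350) and (262,397), and the fingers are still closing. I let them finish, then lift 92 mm gently.

Request:
servo_tool([
  [[0,0,0,0,0,0,1],[0,0,0,0,0,0,1],[0,0,0,0,0,0,1],[0,0,0,0,0,0,1],[0,0,0,0,0,6,1],[0,0,0,0,0,12,1],[0,0,0,0,0,12,1],[0,0,0,0,0,12,1],[0,0,0,0,0,12,1],[0,0,0,0,0,12,1],[0,0,0,0,0,12,1],[0,0,0,0,0,12,1],[0,0,0,0,0,2,1],[0,0,0,0,0,0,1],[0,0,0,0,0,0,1],[0,0,0,0,0,0,1]],
])

```text
time: 10.7
eef_pos: [0.4844, 0.2881, 0.0948]
orientation: [[0.822, 0.569, -0.001], [0.569, -0.822, -0.001], [-0.002, -0.0, -1.0]]
wrist_force: [0.3, 0.3, -1.6]
finger_gap: 0.0146
```

Run:
```python
from h import *
snap('scene','scene7.png'); snap('side','side7.png')
a=cv2.resize(cv2.imread('pics/scene7.png')[160:280,330:460],None,fx=4,fy=4,interpolation=cv2.INTER_CUBIC)
cv2.imwrite('pics/c11.png',a)
b=cv2.resize(cv2.imread('pics/side7.png')[80:240,210:400],None,fx=4,fy=4,interpolation=cv2.INTER_CUBIC)
cv2.imwrite('pics/c12.png',b[:600])
```

```text
(no output)
```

View pics/c11.png

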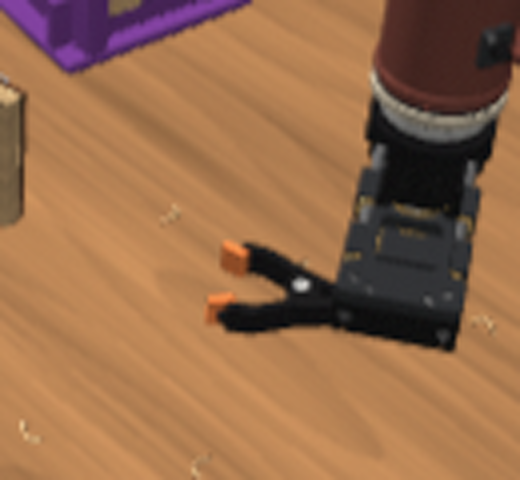

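View pics/c12.png

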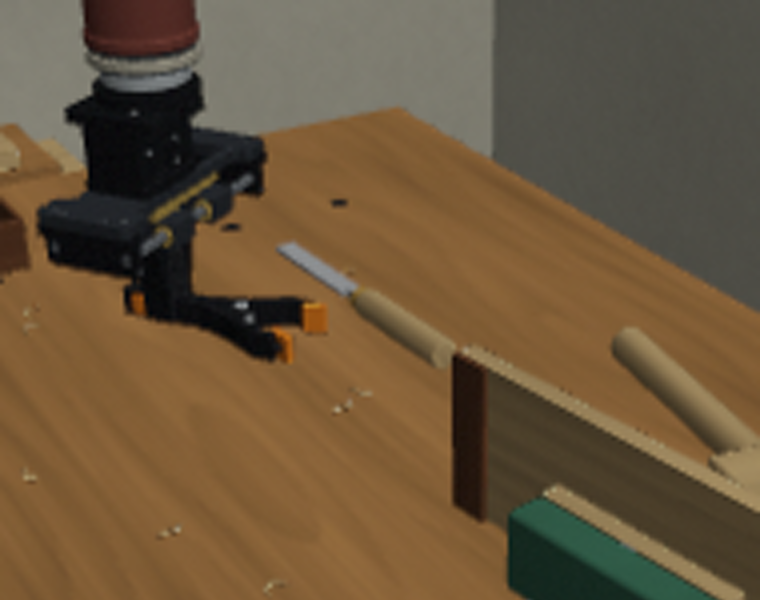

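Run:
```python
from h import *
S=load('scene7');D=load('side7')
c,s=np.cos(.175),np.sin(.175); R=np.array([[c,s],[-s,c]])
pin,e=tri(S,(405.25,231.25),D,(270.75,156.25)); print('pin',pin,e)
st=bot.get_state(); T=st['eef_pos']; print(T,st['finger_gap'])
d=pin[:2]-T[:2]; print('dist',np.linalg.norm(d),np.arctan2(d[1],d[0]))
# pads tri: approx top-centre of pads
print(R@T[:2],R@pin[:2])
for z in(.115,.1135): print(onz(S,405.25,231.25,z),onz(D,270.75,156.25,z))
cv2.imwrite('pics/c13.png',np.hstack([cv2.resize(cv2.imread('pics/scene7.png')[175:220,310:350],None,fx=9,fy=9,interpolation=cv2.INTER_CUBIC),cv2.resize(cv2.imread('pics/side7.png')[160:205,305:345],None,fx=9,fy=9,interpolation=cv2.INTER_CUBIC)]))
```

```text
pin [0.52304973 0.23865202 0.11235092] 0.004666200029856643
[0.48439504 0.28805716 0.0947104 ] 0.014541102451328409
dist 0.06272999543301541 -0.9068782831769471
[0.52714975 0.19932041] [0.5566122  0.14393976]
[0.52275012 0.24107637 0.115     ] [0.52211255 0.23093734 0.115     ]
[0.52151523 0.24009938 0.1135    ] [0.52334469 0.2338122  0.1135    ]
```

View pics/c13.png

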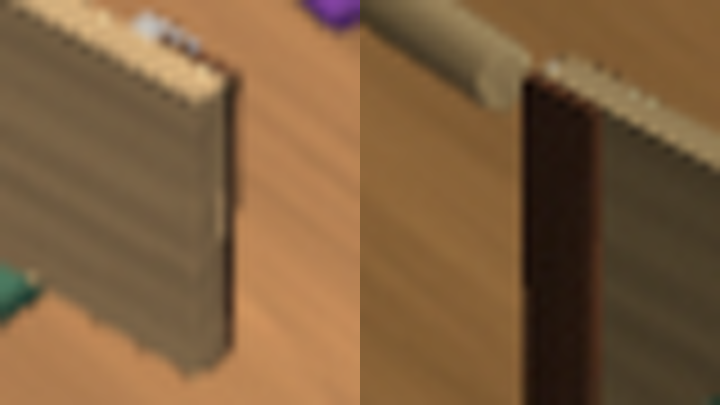

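Run:
```python
from h import *
S=load('scene7');D=load('side7')
c,s=np.cos(.175),np.sin(.175); R=np.array([[c,s],[-s,c]])
a=(310+237/9,175+75/9); b=(305+165/9,160+75/9)
q,e=tri(S,a,D,b); print(q,e,R@q[:2])
for im,u in((S,a),(D,b),(S,(310+225/9,175+82/9))): v=onz(im,*u,.16); print(v,R@v[:2])
# bottom +x corner
v=onz(S,310+210/9,175+372/9,.045);print('bot',R@v[:2])
v=onz(D,305+165/9,160+75/9+170/4*0,.16)
```

```text
[0.56976724 0.01699969 0.15723373] 0.004179541574104507 [ 0.56402471 -0.08246107]
[0.57010262 0.02052452 0.16      ] [ 0.56496867 -0.07904847]
[0.56844532 0.01084676 0.16      ] [ 0.56165171 -0.08828987]
[0.57510106 0.02079781 0.16      ] [ 0.56993834 -0.07964962]
bot [ 0.57565621 -0.07886823]
```

Both cameras show the clamp lifted, wide open (finger gap 14.5 mm) and at about the right height. The side camera reads about 8 mm lower in y' than the scene camera, so I'll judge the fit relatively. I stage 30 mm off the strip end, aligned.

Request:
servo_tool([
  [[0,0,-0.043,6.2,-12.1,0,1],[0,0,-0.043,6.2,-12.1,0,1],[0,0,-0.043,6.2,-12.1,0,1],[0,0,-0.043,6.2,-12.1,0,1],[0,0,-0.043,6.2,-12.1,0,1],[0,0,-0.043,6.2,-12.1,0,1],[0,0,-0.043,6.2,-12.1,0,1],[0,0,-0.043,6.2,-12.1,0,1],[0,0,-0.043,6.2,-12.1,0,1],[0,0,-0.043,6.2,-12.1,0,1],[0,0,0,0,0,0,1],[0,0,0,0,0,0,1]],
])

```text
time: 11.8
eef_pos: [0.5474, 0.1666, 0.0957]
orientation: [[0.985, 0.173, -0.0], [0.173, -0.985, 0.0], [-0.0, -0.0, -1.0]]
wrist_force: [-0.0, 0.5, -1.3]
finger_gap: 0.0146
```

Run:
```python
from h import *
snap('scene','scene8.png'); snap('side','side8.png'); snap('wrist','wrist8.png')
a=cv2.resize(cv2.imread('pics/scene8.png')[150:260,290:410],None,fx=6,fy=5.4,interpolation=cv2.INTER_CUBIC)
a=cv2.resize(cv2.imread('pics/scene8.png')[150:250,290:410],None,fx=6,fy=6,interpolation=cv2.INTER_CUBIC)
cv2.imwrite('pics/c14.png',a)
b=cv2.resize(cv2.imread('pics/side8.png')[120:220,240:370],None,fx=6,fy=6,interpolation=cv2.INTER_CUBIC)
cv2.imwrite('pics/c15.png',b)
```

```text
(no output)
```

View pics/c14.png

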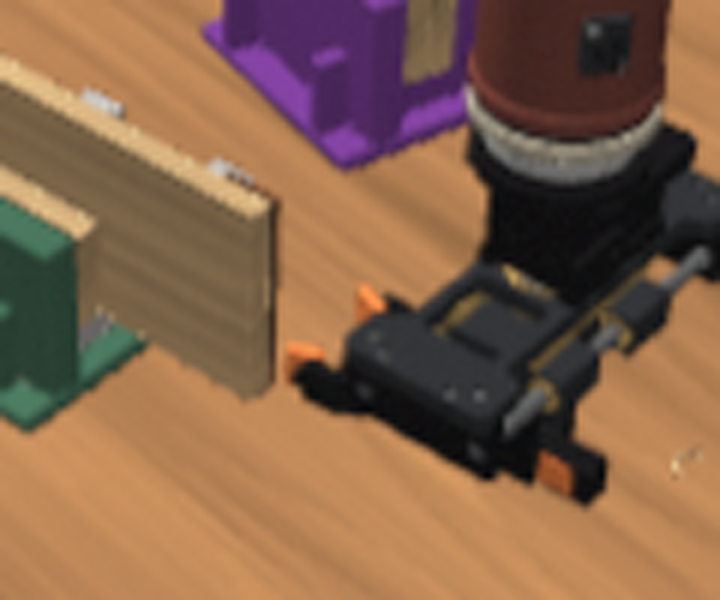

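View pics/c15.png

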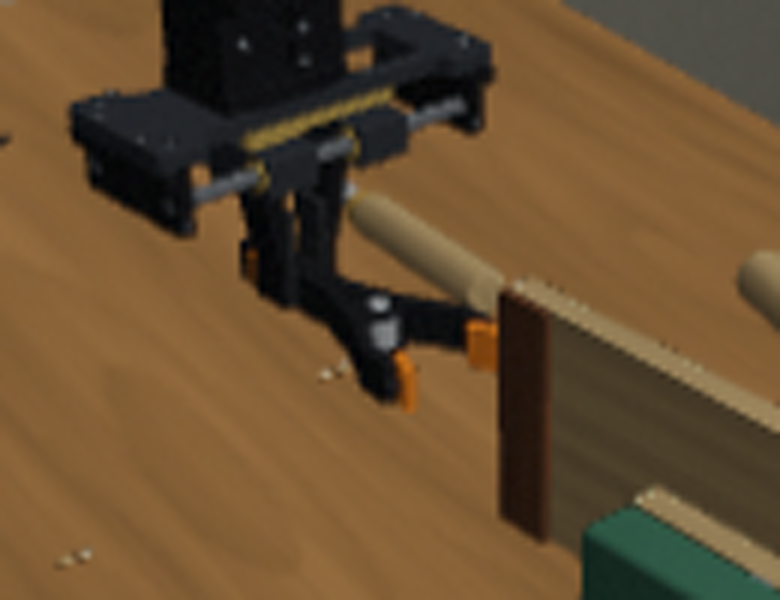

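View pics/wrist8.png

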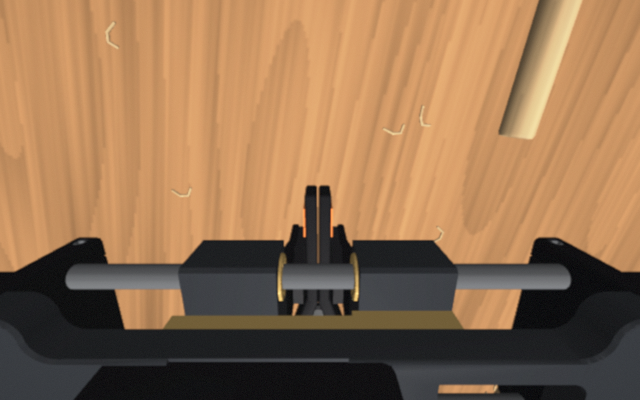

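Run:
```python
from h import *
S=load('scene8');D=load('side8')
c,s=np.cos(.175),np.sin(.175); R=np.array([[c,s],[-s,c]])
f=lambda u,v:(290+u/6,150+v/6); g=lambda u,v:(240+u/6,120+v/6)
def p(n,im,u,z): v=onz(im,*u,z); print(n,np.round(R@v[:2],4))
p('S pad+x tip L',S,f(288,348),.1135);p('S pad+x tip R',S,f(325,350),.1135)
p('S pad-x tip top',S,f(360,290),.1135)
p('S corner top +x',S,f(270,213),.16);p('S corner bot +x',S,f(250,395),.045);p('S corner bot -x',S,f(272,378),.045)
p('D pad-x tip',D,g(410,357),.1135);p('D pad-x tip bot',D,g(410,410),.0915);p('D pin',D,g(380,302),.1135)
p('D pad+x top L',D,g(468,320),.1135);p('D pad+x tip R',D,g(497,325),.1135)
p('D corner top -x',D,g(500,290),.16);p('D corner bot -x',D,g(502,515),.045)
print(R@bot.get_state()['eef_pos'][:2])
```

```text
S pad+x tip L [ 0.5993 -0.0436]
S pad+x tip R [ 0.5894 -0.0301]
S pad-x tip top [ 0.5464 -0.0441]
S corner top +x [ 0.5745 -0.0758]
S corner bot +x [ 0.5772 -0.0838]
S corner bot -x [ 0.561  -0.0836]
D pad-x tip [ 0.5488 -0.0427]
D pad-x tip bot [ 0.5429 -0.049 ]
D pin [0.5716 0.0064]
D pad+x top L [ 0.5903 -0.0337]
D pad+x tip R [ 0.5969 -0.046 ]
D corner top -x [ 0.5617 -0.0883]
D corner bot -x [ 0.564  -0.0862]
[0.56761717 0.07006276]
```

The pad tips are at y' -0.045 in both views and straddle x' 0.546–0.598. The panel end is at about -0.082, centred at x' 0.569. The clamp is aligned, so I slide in 45 mm slowly and check.

Request:
servo_tool([
  [[0,0,0,0.52,-2.95,0,1],[0,0,0,0.52,-2.95,0,1],[0,0,0,0.52,-2.95,0,1],[0,0,0,0.52,-2.95,0,1],[0,0,0,0.52,-2.95,0,1],[0,0,0,0.52,-2.95,0,1],[0,0,0,0.52,-2.95,0,1],[0,0,0,0.52,-2.95,0,1],[0,0,0,0.52,-2.95,0,1],[0,0,0,0.52,-2.95,0,1],[0,0,0,0.52,-2.95,0,1],[0,0,0,0.52,-2.95,0,1],[0,0,0,0.52,-2.95,0,1],[0,0,0,0.52,-2.95,0,1],[0,0,0,0.52,-2.95,0,1],[0,0,0,0,0,0,1]],
])

```text
time: 13.28
eef_pos: [0.555, 0.1225, 0.0958]
orientation: [[0.985, 0.174, 0.0], [0.174, -0.985, -0.0], [0.0, 0.0, -1.0]]
wrist_force: [-0.0, -0.3, -1.2]
finger_gap: 0.0147
```

```bash
cat > v.py <<'E'
from h import *
import sys
k=sys.argv[1]
snap('scene',f'scene{k}.png'); snap('side',f'side{k}.png')
a=cv2.resize(cv2.imread(f'pics/scene{k}.png')[155:245,300:400],None,fx=6,fy=6,interpolation=cv2.INTER_CUBIC)
cv2.imwrite(f'pics/ca{k}.png',a)
b=cv2.resize(cv2.imread(f'pics/side{k}.png')[130:230,260:370],None,fx=6,fy=6,interpolation=cv2.INTER_CUBIC)
cv2.imwrite(f'pics/cb{k}.png',b)
E
python3 v.py 9
```

```text
(no output)
```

View pics/ca9.png

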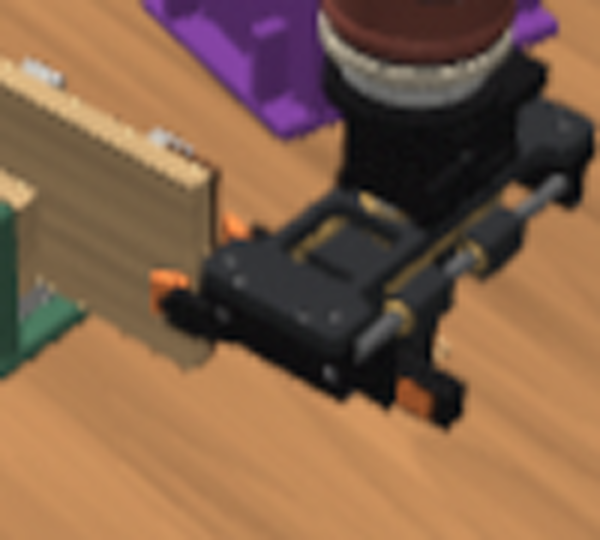

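View pics/cb9.png

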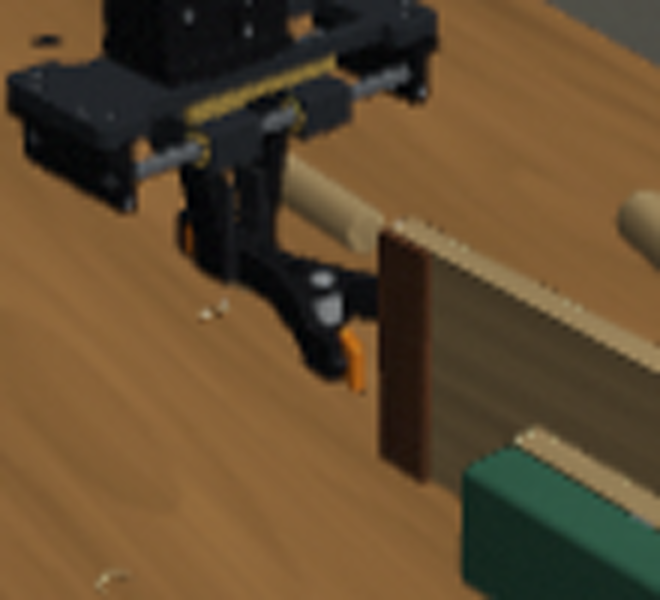

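The pads straddle the end with clear air on both sides: scene crop pads at (165,290) and (235,228), side crop pad at (350,360). I go about 12 mm further.

Request:
servo_tool([
  [[0,0,0,0.5,-2.9,0,1],[0,0,0,0.5,-2.9,0,1],[0,0,0,0.5,-2.9,0,1],[0,0,0,0.5,-2.9,0,1],[0,0,0,0,0,0,1],[0,0,0,0,0,0,1],[0,0,0,0,0,0,1]],
])

```text
time: 13.97
eef_pos: [0.5569, 0.1115, 0.0957]
orientation: [[0.985, 0.174, -0.0], [0.174, -0.985, 0.0], [-0.0, -0.0, -1.0]]
wrist_force: [0.1, -0.2, -0.6]
finger_gap: 0.0143
```

```bash
python3 v.py 10
```

```text
(no output)
```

View pics/ca10.png

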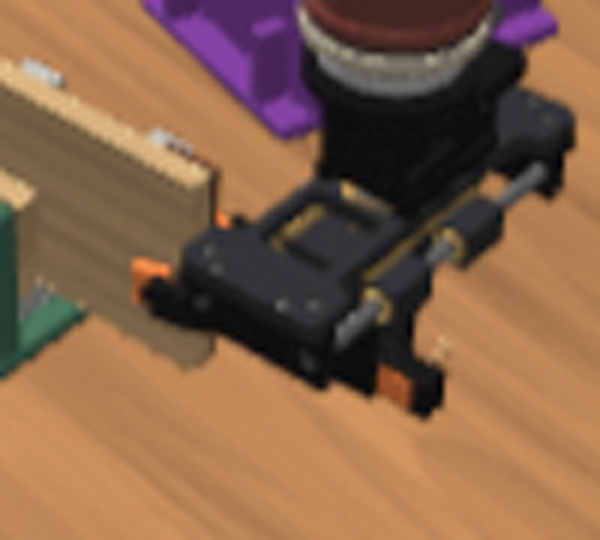

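View pics/cb10.png

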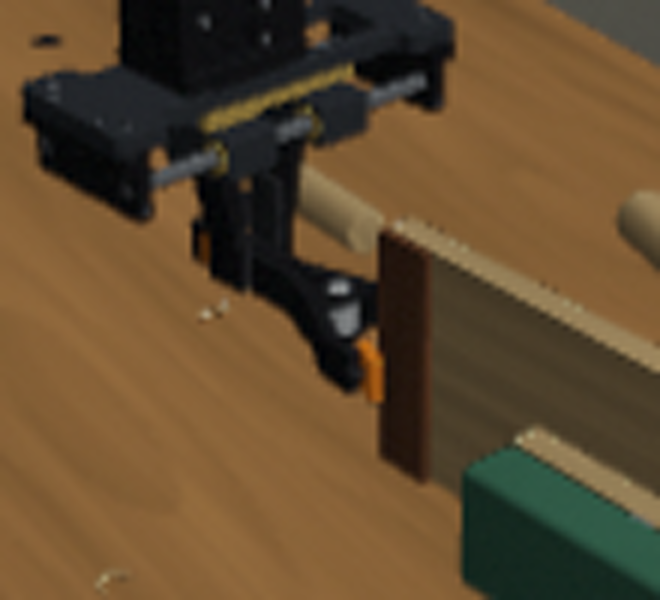

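Run:
```python
from h import *
S=load('scene10');D=load('side10')
c,s=np.cos(.175),np.sin(.175); R=np.array([[c,s],[-s,c]])
f=lambda u,v:(300+u/6,155+v/6); g=lambda u,v:(260+u/6,130+v/6)
def p(n,im,u,z): v=onz(im,*u,z); print(n,np.round(R@v[:2],4))
p('D tip top',D,g(380,347),.1135);p('D tip bot',D,g(382,402),.0915);p('D pad back top',D,g(358,340),.1135)
p('D edge top',D,g(380,230),.16);p('D edge bot',D,g(380,458),.045)
p('S tip+x top',S,f(133,263),.1135);p('S tip+x R',S,f(172,265),.1135);p('S +x pad bottom tip',S,f(137,295),.0915)
p('S edge top +x',S,f(213,185),.16);p('S edge bot +x',S,f(190,368),.045);p('S bot end -x',S,f(213,350),.045)
p('D pin',D,g(340,288),.1135)
st=bot.get_state();print(R@st['eef_pos'][:2],st['finger_gap'],np.abs(st['qvel']).max())
```

```text
D tip top [ 0.5494 -0.1019]
D tip bot [ 0.5441 -0.1091]
D pad back top [ 0.5463 -0.0912]
D edge top [ 0.5617 -0.0883]
D edge bot [ 0.5617 -0.0875]
S tip+x top [ 0.5985 -0.1013]
S tip+x R [ 0.5878 -0.0867]
S +x pad bottom tip [ 0.5954 -0.1016]
S edge top +x [ 0.5748 -0.0739]
S edge bot +x [ 0.5788 -0.0825]
S bot end -x [ 0.5618 -0.0823]
D pin [ 0.5705 -0.0512]
[0.56776681 0.01292518] 0.014639313849897001 0.0020455177836594994
```

Past-the-end estimates for the pad middles are 6–13 mm (side camera), 11–19 mm (scene) and about 13 mm (kinematics). I go 3 mm deeper for margin, then hold.

Request:
servo_tool([
  [[0,0,0,0.3,-1.5,0,1],[0,0,0,0.2,-1.5,0,1],[0,0,0,0,0,0,1],[0,0,0,0,0,0,1],[0,0,0,0,0,0,1],[0,0,0,0,0,0,1],[0,0,0,0,0,0,1],[0,0,0,0,0,0,1]],
])

```text
time: 14.73
eef_pos: [0.5574, 0.1086, 0.0958]
orientation: [[0.985, 0.175, 0.0], [0.175, -0.985, 0.0], [0.0, -0.0, -1.0]]
wrist_force: [0.2, 0.0, -1.3]
finger_gap: 0.0147
```

```bash
python3 v.py 11; python3 -c "
from h import *
s=bot.get_state();print(s['wrist_force'],s['finger_gap'],np.abs(s['qvel']).max())
a=cv2.imread('pics/ca11.png');b=cv2.imread('pics/cb11.png')[:540];cv2.imwrite('pics/c16.png',np.hstack([a[:, :400],b[:,180:560]]))"
```

```text
[ 0.91626638 -0.27970544 -0.18495626] 0.014814467446928803 0.0015787294279324463
```

View pics/c16.png

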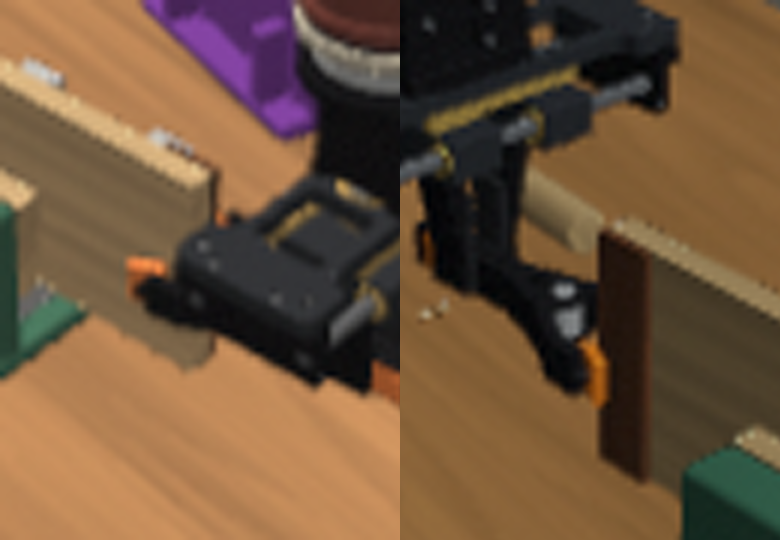

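View pics/side11.png

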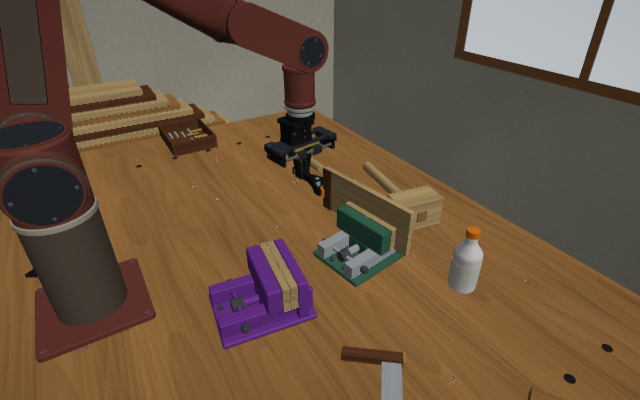

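The pads sit on either side of the strip end, clear of the wood. The bystanders are where they were, the wrist force is about 0 and the arm is still. I'm handing it in.

```bash
python3 -c "
from workcell import bot
print(bot.sign_off())"
```

```text
the job is handed in; nothing more can be done
None
```

I shut the vice on the drawer front, and the arm is now holding the spring clamp squeezed open over the walnut-strip end, clear of the wood. It took about 15 s of the 64 s allowed, and the hand-in gave no verdict.

- **Vice:** I pushed the jaw until it stalled at 24 N. Its inner edge then measured where it should be when shut. The panel had moved about 4 mm back onto the rear jaw and stands upright.
- **Clamp:** The fingers are 14.7 mm apart, so the handles are fully squeezed. The pads are at about half height, with roughly 10 mm of air on each side. The wrist force was under 1 N and the arm was still.
- **Other things:** The mallet, chisel, glue bottle and try square look unmoved in the pictures.

**Disagreement between checks:** the two cameras differ by 5–10 mm along the panel. The pad middles are therefore 9–22 mm past the end, most likely about 15 mm. Even the lowest figure is above the 5 mm needed.

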